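# Load a board into the clamshell test fixture, shut the lid and lock it with the cam lever

### The arm

A 7-joint arm with a two-finger parallel gripper is mounted at the origin on a cart in front of the work surface, level with it; the furniture and walls round the work are solid. World frame = base frame: x ahead of the robot, y to its left, z up, the work surface at z = 0. Lengths are in m, angles in rad, forces in N, time in s.
With the tool pointing down it reaches from about 0.425 to 0.925 m from the base axis. Payload 6.8 kg.
Tool frame: the origin (TCP) lies at the very end of the fingers, on their centre line; the grasp point (between the pads) lies 19 mm behind it; z points along the fingers, y is the line along which they close (so a half turn about z gives the same grasp; the last joint's range is limited). The gripper opens to 85 mm and grips with 20 to 120 N. Pads are 22 mm wide; open, the fingers measure 114 mm over their backs; the gripper's body (76 mm by 85 mm) begins 54 mm behind the grasp point. The pads swing forward as they close: fully open they stand 13 mm farther back than shut.
Start: joints at [-1.229, 0.477, 0.022, 1.555, -0.011, 1.109, -0.083], TCP at [0.293, 0.608, 0.231] pointing down, gripper open.
Joint ranges: [-2.96, 2.96], [-0.34, 2.1], [-1.41, 1.46], [0.24, 2.44], [-1.37, 4.51], [0.17, 1.92], [-2.96, 2.96]. Speed limits (rad/s): [2.39, 2.39, 3.14, 3.14, 3.14, 3.14, 3.14].

### API

Orientations are given as a unit quaternion [w, x, y, z].
In Python, from station import bot gives the robot as it stands.
- The arm moves only by the shell command python3 nudge.py 'ROWS' [FORCE]. ROWS is a JSON list of rows, 1 to 20 of them, each of 5 numbers: dx, dy, dz in m, then a turn about the tool's z in rad, then the opening from 0.0 (shut) to 1.0 (fully open); each row shifts and turns the commanded pose from where the row before left it, along the tool's axes as they then stand; what a row does not reach is not made up. A row lasts 1/10 s, in which the tool goes at most 0.05 m and 0.15 rad, less where a joint would pass 70% of its speed; a pose out of reach is approached as far as the arm can. The fingers move at their own pace and stop on an object; FORCE is the grip in N (left out, the last holds). Time passes only in rows, so rows that do not move let the fingers close. It prints the time, the measured TCP pose, the force, the opening and the grip force at its end. Input that does not fit is refused with a message, and nothing moves.
- bot.get_obs(): the state, without advancing time (a new reading comes with each control period).
- bot.read_camera(name): name is "side" or "top"; returns the picture (400x640x3 uint8, blue, green, red); there is no depth.
- bot.camera_info(name): a dict with "vertical_fov" (degrees; the focal length in pixels is half the picture's height over the tangent of half this angle, whatever the lens; pixels are square), "cx", "cy" (the principal point, pixels), "view" (4x4, takes a point from world to camera coordinates). Camera axes: x right, y up, looking along -z (the intrinsics and any distortion apply to the point x, -y, -z); pixel columns grow to the right and rows downward; lengths in m; the calibration is good to about 2 mm. A picture is of the moment at which its call begins. camera_info takes no time and is no camera call.
- bot.hand_in(): hands the job in; it is judged then, once.
The state is a dict: "t": time; "q": joint angles; "joint_vel": joint speeds; "joint_torque": joint torques, N m; "eef_pos": TCP position; "tool_rot": TCP orientation; "contact_force": force on the tool from outside, world axes, zero at the start; "torque": the same for the moment, N m; "gripper_width": opening from 0.0 (shut) to 1.0 (fully open); "grasp_force": force on a finger pad.
Only numpy, scipy, OpenCV 4.12 (cv2) and the standard library are available. Lean on these libraries where they do the work, as an engineer would, in place of code of your own. Each camera call takes 0.05 s, during which the arm holds its last target. There are 200 camera calls.

### The job

Put the larger of the two circuit boards into the nest of the test fixture, components up and with its long black pin header at the nest's open end, then push the lid down on it and swing the cam lever fully home over the lid's rod so that the board is clamped down on the sprung pins (the lever must first be swung out if it is in the lid's way). Let go of everything, and leave the smaller board and the other things on the desk where they are.

Things in the scene. Friction and masses are not known exactly. Their poses are not given: they have to be found in the camera images.
- board: larger circuit board, 35 (x) x 50 (y) mm, lying components up; solid as a block 9 mm high (parts show to 13 mm). Origin: centre of its underside. Its long black pin-header strip runs across the -y end (green terminal block near the +y end). Grip across the 35 mm width. On the left bench a wooden front panel, 150 mm high, stands about 10 cm in front of it (inner face at x 0.345 m, y over 0.05 m)
- board_header (a point): middle of the larger board's end edge with the black pin header (25 mm from its centre), at the underside
- small_board: smaller circuit board of the same kind, 30 x 42 x 9 mm; not wanted, leave it alone. Origin: centre of its underside
- fixture: grey test fixture, fixed, 130 (x) x 172 (y) mm, y -94 to +78; origin under the nest centre on the mat (world z 0.004, level with the left bench). Aluminium top at z 34 mm. Nest: long way along x, 53 x 38 mm between black guides up to z 56 mm (chamfered above 51), 1.5 mm play a side; 38 mm finger gaps in both long sides. Lid hinged at +y, lever at -y
- nest (a point): nest centre at the height of the free pin tips, 46 mm over the mat: the seated board's underside centre. Axes as the fixture's
- nest_open_end (a point): the nest's open end (25 mm to the fixture's -x from the centre): here the end guide is only two corners with a gap for the header's plug; the other end is a full bar
- lid (a joint): lid angle, rad: 0 shut and level, 1.57 upright, up to 2.2 leaning back to +y. Stiff hinge, stays where left; 2 to 3 N at its edge moves it. Lid 104 mm wide (x), 6 mm thick, 124 mm from hinge to edge, then a looped rod 44 mm wide, 8 mm thick, out to 144 mm. Resting on a seated board it stands at about 0.05; the pins lift it back if only pressed
- lid_hinge (a point): middle of the lid's hinge axis (parallel to the fixture's x), 62 mm to +y of the nest and 65 mm over the mat
- lid_edge (a point): middle of the lid's free border, on its upper (outer) face, 107 mm from the hinge: push here
- lever (a joint): cam lever angle, rad, turning about the vertical: 0 home, lying along the fixture's -x over the lid's rod; grows as it swings out to -y, stop at 1.7. Below about 0.9 it blocks the lid. Its ramp draws the lid's rod down as it closes; 1 to 5 N at the knob. Stays where left
- lever_pivot (a point): lever's pivot axis, at fixture x +45, y -80 mm; lever 68 to 74 mm over the mat, its cam ramp up to 81 mm
- lever_knob (a point): top centre of the lever's upright black knob, 16 mm across and 30 mm tall, 76 mm from the pivot; top 104 mm over the mat
- pins (a joint): how far the six sprung test pins are pressed down, m: 0 free, 0.003 stop; 6 N to start, 12 N at the stop. About 0.0025 when the board is clamped
- bottle: white bottle of cleaner, 38 mm across, 112 mm tall, standing behind the fixture; leave it. Origin: centre of its underside
- spool: reel of solder, lying flat, 54 mm across and 38 mm high, centred 15 mm to +y of its origin; leave it
- cutter: side cutter, 44 x 117 x 10 mm, lying along its y; leave it. Origin: centre of its underside
- tape: roll of tape lying flat, 63 mm across, 19 mm high, near the +y end of the larger board; leave it. Origin: centre of its underside
- battery: battery lying, 14 x 51 x 14 mm along its y, near the smaller board; leave it. Origin: centre of its underside

How it is judged:
On the way, in this order (a step that is already met when the one before it is completed fails the run):
1. the larger board lies seated on the pins in the nest, pin header at the open end, with the lid still open (horizontal distance between board and nest below 0.004 m and horizontal distance between board_header and nest_open_end below 0.006 m and z of board in the frame of nest between -0.005 and 0.0025 m and value of joint lid above 0.6 rad), for 0.2 s.
2. the lid is down on the seated board (horizontal distance between board and nest below 0.004 m and horizontal distance between board_header and nest_open_end below 0.006 m and z of board in the frame of nest between -0.005 and 0.0025 m and value of joint lid below 0.08 rad), for 0.1 s.
3. the cam lever is home and holds the lid shut (value of joint lever below 0.12 rad and value of joint lid below 0.02 rad), for 0.2 s.
At the end, for the whole second after the job is handed in: The larger board is seated in the nest (centre within 4 mm, header end within 6 mm of the open end), pins pressed over 1.5 mm, lid shut to under 0.02 rad, lever within 0.12 rad of home, all at rest and released; the other things are within 30 mm of where they were (all of step 3 and horizontal distance between board and nest below 0.004 m and horizontal distance between board_header and nest_open_end below 0.006 m and z of board in the frame of nest between -0.005 and 0.0025 m and value of joint pins above 0.0015 m and linear speed of board below 0.02 m/s and distance of each of small_board, bottle, spool, cutter, tape, battery from where it was at the start of the episode below 0.03 m); the robot touches nothing.
It fails at once if the smaller board is moved over 30 mm (distance of small_board from where it was at the start of the episode above 0.03 m).
It fails at once if the bottle is knocked away (over 30 mm) or tipped (distance of bottle from where it was at the start of the episode above 0.03 m or angle between bottle's own z axis and vertical above 0.5 rad).
It fails at once if the spool, side cutter, tape roll or battery is moved over 30 mm (distance of any of spool, cutter, tape, battery from where it was at the start of the episode above 0.03 m).
It also fails if it takes over 72 s, if anything falls off the work surface, if the arm or the gripper's body presses on something with over 40 N, if the wrist force passes 120 N, or if a joint passes its speed limit or range.

## Working session

There is one attempt and no reset: what is moved stays moved. The work goes in short steps, Python scripts to look and compute and a shell command to move; the robot and the scene stay as the last step left them, time stands still between calls to the robot, and variables do not carry over. Pictures are saved under pics/ and viewed, at most 10 in all, crops included, and the job is handed in when it is done.

```bash
ls; mkdir -p pics; python3 - <<'E'
from station import bot
import cv2,numpy as np
o=bot.get_obs()
for k,v in o.items(): print(k,np.round(v,4))
for n in("side","top"):
    print(n,bot.camera_info(n)); cv2.imwrite(f"pics/{n}0.png",bot.read_camera(n))
E
```

```text
nudge.py
pics
station.py
t 0.0
q [-1.2291  0.4778  0.0223  1.5565 -0.0115  1.1093 -0.0831]
joint_vel [ 0.0003 -0.0005 -0.0004  0.0005  0.0001  0.0015  0.    ]
joint_torque [ 4.00000e-04 -5.96460e+01  1.60710e+00 -2.81187e+01  1.24000e-02
  9.40000e-03 -0.00000e+00]
eef_pos [0.2932 0.6073 0.2303]
tool_rot [-1.000e-04  2.230e-01  9.748e-01 -9.000e-04]
contact_force [-0.375  -0.0705 -0.3963]
torque [0.0058 0.0046 0.0267]
grasp_force 0.0
gripper_width 1.0004
side {'vertical_fov': 57.07219003371161, 'cx': 323.0668082031871, 'cy': 198.8229924866776, 'view': array([[ 7.05529854e-01,  7.08679067e-01, -1.26700340e-03,
        -3.21532427e-01],
       [-3.39903010e-01,  3.39960249e-01,  8.76865425e-01,
         9.05573899e-02],
       [ 6.21846902e-01, -6.18224076e-01,  4.80734253e-01,
        -1.40231623e+00],
       [ 0.00000000e+00,  0.00000000e+00,  0.00000000e+00,
         1.00000000e+00]])}
top {'vertical_fov': 46.045719234929045, 'cx': 322.44891434182006, 'cy': 199.41495881423168, 'view': array([[-0.02066042, -0.99978329,  0.00255524, -0.02237783],
       [ 0.97101526, -0.01945708,  0.23822425, -0.53794648],
       [-0.23812291,  0.00740299,  0.97120682, -1.22749966],
       [ 0.        ,  0.        ,  0.        ,  1.        ]])}
```

View pics/top0.png

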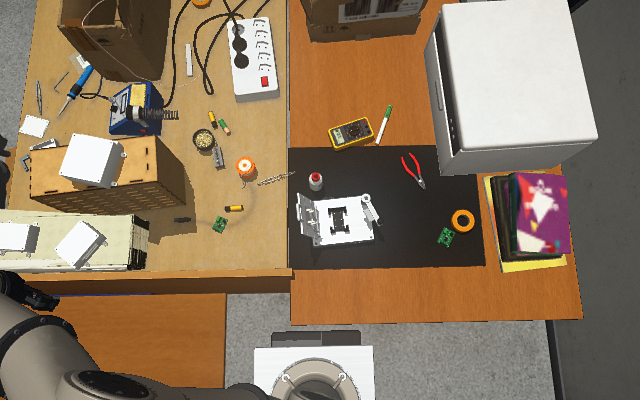

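View pics/side0.png

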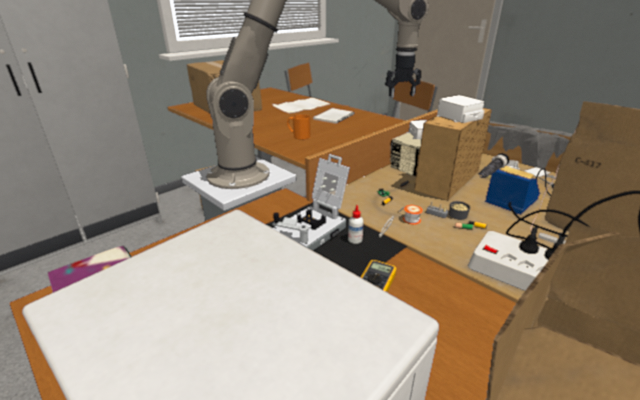

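```bash
cat > h.py <<'E'
import cv2,numpy as np
from station import bot
from scipy.spatial.transform import Rotation as R
def cam(n):
    c=bot.camera_info(n); return 200/np.tan(np.radians(c["vertical_fov"]/2)),c["cx"],c["cy"],np.array(c["view"])
def ray(n,p):
    f,cx,cy,V=cam(n); d=np.array([(p[0]-cx)/f,-(p[1]-cy)/f,-1.]); Rm=V[:3,:3]
    return -Rm.T@V[:3,3],Rm.T@d
def onz(n,p,z):
    o,d=ray(n,p); return o+d*(z-o[2])/d[2]
def proj(n,P):
    f,cx,cy,V=cam(n); c=V[:3,:3]@np.array(P)+V[:3,3]; return np.array([cx-f*c[0]/c[2],cy+f*c[1]/c[2]])
def tri(ps):
    A=np.zeros((3,3));b=np.zeros(3)
    for n,p in ps:
        o,d=ray(n,p); d=d/np.linalg.norm(d); M=np.eye(3)-np.outer(d,d); A+=M;b+=M@o
    return np.linalg.solve(A,b)
def greens(im):
    hsv=cv2.cvtColor(im,cv2.COLOR_BGR2HSV)
    return cv2.inRange(hsv,(45,80,30),(90,255,255))
E
python3 - <<'E'
from h import *
im=cv2.imread("pics/top0.png"); sd=cv2.imread("pics/side0.png")
m=cv2.morphologyEx(greens(im),cv2.MORPH_CLOSE,np.ones((3,3)))
for c in cv2.findContours(m,cv2.RETR_EXTERNAL,cv2.CHAIN_APPROX_NONE)[0]:
    if cv2.contourArea(c)<40: continue
    P=np.array([onz("top",p[0],.009)[:2]*1000 for p in c],np.float32)
    r=cv2.minAreaRect(P); print(cv2.boundingRect(c),r)
def crop(i,x,y,w,h,W,H): return cv2.resize(i[y:y+h,x:x+w],(W,H),interpolation=cv2.INTER_CUBIC)
out=np.vstack([np.hstack([crop(im,195,195,50,38,400,304),crop(im,425,200,50,38,400,304)]),
 np.hstack([crop(im,288,162,105,77,400,296),crop(sd,265,150,110,81,400,296)])])
cv2.imwrite("pics/c1.png",out)
E
```

```text
(437, 227, 18, 21) ((435.05841064453125, -378.5407409667969), (33.31177520751953, 51.20787048339844), 59.81483459472656)
(212, 216, 16, 17) ((485.8057556152344, 259.6643981933594), (29.860315322875977, 40.27382278442383), 64.96269989013672)
(509, 173, 13, 80) ((504.1482849121094, -577.1522216796875), (23.244022369384766, 230.72161865234375), 88.39349365234375)
```

View pics/c1.png

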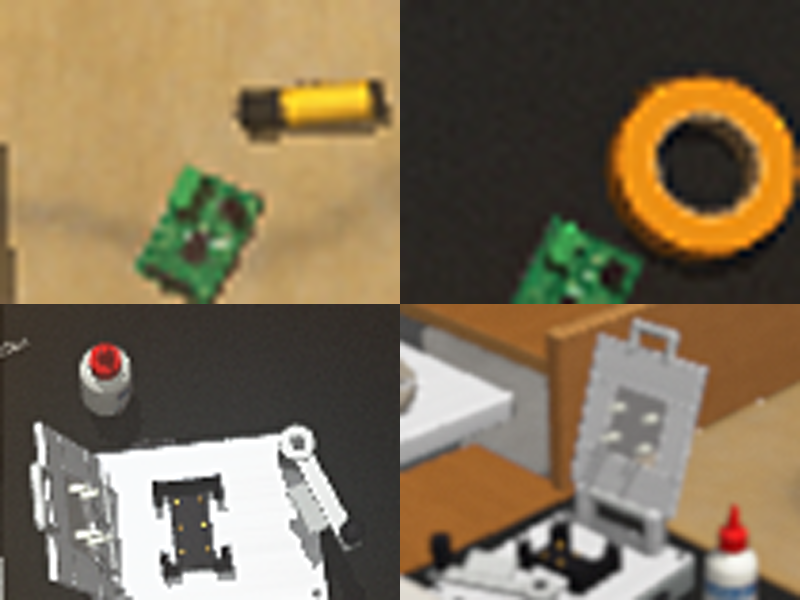

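```bash
python3 - <<'E'
from h import *
im=cv2.imread("pics/top0.png"); sd=cv2.imread("pics/side0.png")
hsv=cv2.cvtColor(im,cv2.COLOR_BGR2HSV)
m=cv2.inRange(hsv,(10,90,80),(35,255,255)); sub=m[195:240,320:370]
n,l,s,c=cv2.connectedComponentsWithStats(sub,connectivity=4)
w=hsv[195:240,320:370,1].astype(float)
for i in range(1,n): 
    print("pin",s[i,4],c[i]+[320,195],np.round(onz("top",c[i]+[320,195],.05)*1000,1))
# larger board in detail
m=cv2.morphologyEx(greens(im),cv2.MORPH_CLOSE,np.ones((3,3)))[220:255,430:465]
ys,xs=np.nonzero(m); print(np.mean(xs)+430,np.mean(ys)+220)
def up(i,x,y,w,h,k): return cv2.resize(i[y:y+h,x:x+w],None,fx=k,fy=k,interpolation=cv2.INTER_CUBIC)
a=up(im,295,185,90,62,8)   # fixture 720x496
cv2.imwrite("pics/c2.png",a)
b=np.hstack([up(im,425,205,55,50,7),up(sd,265,150,110,105,3.6)[:350]]) if 0 else np.hstack([up(im,425,205,55,50,7),up(sd,270,195,80,50,5)[:350] if 0 else cv2.resize(sd[195:265,265:345],(400,350),interpolation=cv2.INTER_CUBIC)])
cv2.imwrite("pics/c3.png",b)
print("box top",tri([("top",(88,160)),("side",(461,103))]))
print("tape",onz("top",(462,220),.023), "tcp px",proj("top",[.293,.608,.231]))
E
```

```text
pin 2 [340.  212.5] [502.9 -81.1  50. ]
pin 2 [334.  213.5] [500.4 -64.5  50. ]
pin 1 [341. 219.] [484.6 -83.3  50. ]
pin 1 [335. 220.] [482.1 -66.7  50. ]
pin 2 [342.  225.5] [466.4 -85.5  50. ]
pin 2 [335.5 226. ] [465.3 -67.7  50. ]
445.662037037037 237.14351851851853
box top [0.58851314 0.5076018  0.28740437]
tape [ 0.48027776 -0.42451623  0.023     ] tcp px [ 42.41340374 292.02712597]
```

View pics/c2.png

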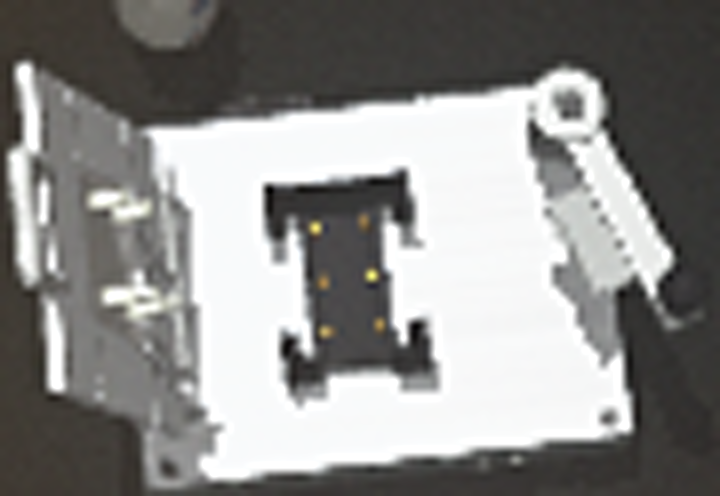

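View pics/c3.png

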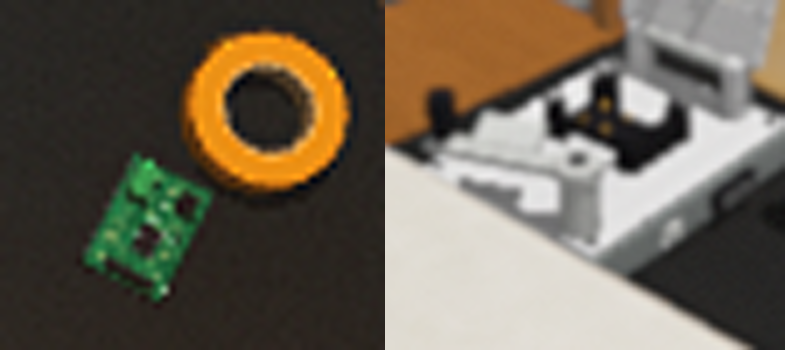

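```bash
cat > m.py <<'E'
from h import *
def u(x,y): return (295+(x+.5)/8-.5,185+(y+.5)/8-.5)
P=[(315,228),(364,222),(323,281),(372,275),(325,331),(379,325)]
W=np.array([onz("top",u(*p),.05)[:2] for p in P]); nest=W.mean(0)
ax=((W[0]-W[4])+(W[1]-W[5])); ay=((W[0]-W[1])+(W[2]-W[3])+(W[4]-W[5]))
print("nest",nest*1000,"yaw pins",np.degrees(np.arctan2(ax[1],ax[0])),np.degrees(np.arctan2(-ay[0],ay[1])))
pv=onz("top",u(567,105),.084)[:2]; kn=onz("top",u(684,288),.108)[:2]
d=pv-nest; yaw=np.arctan2(d[1],d[0])-np.arctan2(-80,45)
print("pivot",pv*1000,"dist",np.linalg.norm(d)*1000,"want 91.8 yaw",np.degrees(yaw))
e=kn-pv; print("knob",kn*1000,"r",np.linalg.norm(e)*1000,"lever deg",np.degrees(np.arctan2(e[1],e[0])-yaw)+180)
# plate front edge & back edge direction at z .038
for a,b in [((160,128),(530,90)),((215,478),(630,430))]:
    A,B=onz("top",u(*a),.038),onz("top",u(*b),.038); v=A-B; print("edge yaw",np.degrees(np.arctan2(-v[0],v[1])),A[:2],B[:2])
f,cx,cy,V=cam("top"); print("campos",-V[:3,:3].T@V[:3,3])
E
python3 m.py; python3 - <<'E'
from h import *
im=cv2.imread("pics/top0.png")
m=cv2.morphologyEx(greens(im),cv2.MORPH_CLOSE,np.ones((3,3)))
for c in cv2.findContours(m,cv2.RETR_EXTERNAL,cv2.CHAIN_APPROX_NONE)[0]:
    if cv2.boundingRect(c)[0]==437:
        P=np.array([onz("top",p[0],.008)[:2]*1000 for p in c],np.float32); print(cv2.minAreaRect(P))
        M=cv2.moments(c); print(onz("top",(M["m10"]/M["m00"],M["m01"]/M["m00"]),.01))
        print(onz("top",((445.66,237.14)),.008))
print([proj("side",p) for p in [(.435,-.379,.01)]])
o=bot.get_obs();print(R.from_quat(np.roll(o["tool_rot"],-1)).as_matrix().round(3))
E
```

```text
nest [484.26193735 -74.64993388] yaw pins 5.1690940660153135 5.720575392350798
pivot [ 535.21450142 -149.6625858 ] dist 90.68109910257806 want 91.8 yaw 4.828668998137178
knob [ 466.68876685 -182.97526644] r 76.19390389321809 lever deg 21.09728731224314
edge yaw 4.886917308708633 [ 0.54114058 -0.01135259] [ 0.55227459 -0.14157462]
edge yaw 5.475282127779285 [ 0.41736627 -0.0281372 ] [ 0.431072   -0.17112322]
campos [ 0.22959612 -0.02375269  1.32036512]
((435.215087890625, -378.81121826171875), (33.337162017822266, 51.2469596862793), 59.81479263305664)
[ 0.43462294 -0.37806851  0.01      ]
[ 0.43498719 -0.37858979  0.008     ]
[array([206.37341585, 271.90410507])]
[[-0.901  0.435 -0.001]
 [ 0.435  0.901 -0.002]
 [-0.    -0.002 -1.   ]]
```

```bash
python3 nudge.py '[[0, 0, -0.034, -0.15, 0], [0, 0, -0.033, -0.15, 0], [0, 0, -0.033, -0.15, 0], [-0.0195, -0.04, 0, 0, 0], [-0.0195, -0.04, 0, 0, 0], [-0.0195, -0.04, 0, 0, 0], [-0.0195, -0.04, 0, 0, 0], [-0.0195, -0.04, 0, 0, 0], [-0.0195, -0.04, 0, 0, 0], [-0.0195, -0.04, 0, 0, 0], [-0.0195, -0.04, 0, 0, 0], [-0.0195, -0.04, 0, 0, 0], [0, 0, 0, 0, 0], [0, 0, 0, 0, 0]]' 20; python3 -c "
from h import *
o=bot.get_obs();print(o['q'].round(2),R.from_quat(np.roll(o['tool_rot'],-1)).as_matrix().round(3))"
```

```text
t: 1.5
eef_pos: [0.4693, 0.2468, 0.3311]
tool_rot: [-0.0, 0.001, 1.0, -0.0]
contact_force: [-0.5, 0.8, -0.1]
gripper_width: -0.0
grasp_force: 0.0
[-0.7   0.15  0.11  1.78 -0.02  1.21  0.99] [[-1.     0.003 -0.   ]
 [ 0.003  1.    -0.   ]
 [ 0.    -0.    -1.   ]]
```

```bash
python3 nudge.py '[[0.0016, -0.04, 0, 0, 0], [0.0016, -0.04, 0, 0, 0], [0.0016, -0.04, 0, 0, 0], [0.0016, -0.04, 0, 0, 0], [0.0016, -0.04, 0, 0, 0], [0.0016, -0.04, 0, 0, 0], [0.0016, -0.04, 0, 0, 0], [0.0016, -0.04, 0, 0, 0], [0.0016, -0.04, 0, 0, 0], [0.0016, -0.04, 0, 0, 0], [0, 0, 0.04, 0, 0], [0, 0, 0.04, 0, 0], [0, 0, 0.04, 0, 0], [0, 0, 0.04, 0, 0], [0, 0, 0.03, 0, 0], [0, 0, 0, 0, 0], [0, 0, 0, 0, 0]]'; python3 -c "
from h import *
print(bot.get_obs()['q'].round(2));a=bot.read_camera('top');cv2.imwrite('pics/t1.png',a)
cv2.imwrite('pics/c4.png',cv2.resize(a[150:300,270:470],(800,600),interpolation=cv2.INTER_CUBIC))"
```

```text
t: 3.2
eef_pos: [0.4536, -0.1511, 0.1415]
tool_rot: [-0.0, -0.001, 1.0, 0.0]
contact_force: [-0.1, -0.2, 1.0]
gripper_width: 0.001
grasp_force: 0.0
[-0.19  0.29  0.46  2.12 -0.18  0.76  1.95]
```

View pics/c4.png

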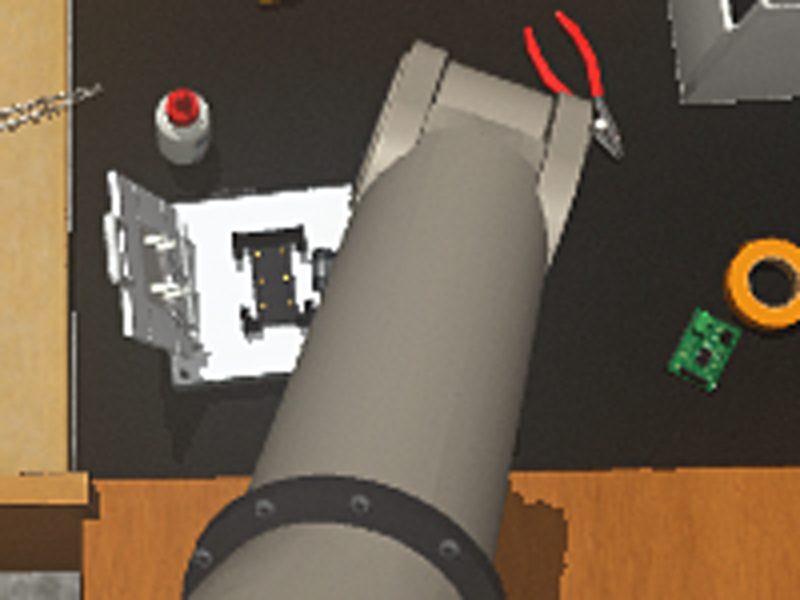

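```bash
python3 nudge.py '[[0, 0, 0.024, 0, 0], [0, 0, 0.023, 0, 0], [0, 0, 0, 0, 0], [-0.0034, -0.012, 0, 0, 0], [-0.0043, -0.0107, 0, 0, 0], [-0.0043, -0.0107, 0, 0, 0], [-0.0043, -0.0107, 0, 0, 0], [-0.01, -0.009, 0, 0, 0], [0, 0, 0, 0, 0]]'
```

```text
t: 4.15
eef_pos: [0.4812, -0.2072, 0.0947]
tool_rot: [0.001, 0.001, 1.0, -0.001]
contact_force: [-1.1, 0.2, -0.4]
gripper_width: -0.002
grasp_force: 0.0
```

```bash
python3 nudge.py '[[-0.01, -0.008, 0, 0, 0], [-0.01, -0.006, 0, 0, 0], [-0.012, -0.003, 0, 0, 0], [0, 0, 0, 0, 0]]';  python3 nudge.py '[[0.01, 0.02, 0, 0, 0], [0, 0, -0.04, 0, 0], [0, 0, -0.04, 0, 0], [0, -0.035, 0, 0.15, 0.6], [0, -0.035, 0, 0.15, 0.6], [0, -0.035, 0, 0.15, 0.6], [0, 0, 0, 0.079, 0.6], [0, 0, 0, 0, 0.6]]'; python3 - <<'E'
from h import *
a=bot.read_camera('side');cv2.imwrite('pics/s1.png',a)
t=bot.read_camera('top');cv2.imwrite('pics/t2.png',t)
A=cv2.resize(a[180:290,180:330],(400,293),interpolation=cv2.INTER_CUBIC)
B=cv2.resize(t[170:280,290:440],(400,293),interpolation=cv2.INTER_CUBIC)
cv2.imwrite('pics/c5.png',np.hstack([A,B]))
o=bot.get_obs();M=R.from_quat(np.roll(o['tool_rot'],-1)).as_matrix();print(M.round(3),o['q'].round(2))
E
```

```text
t: 4.55
eef_pos: [0.5138, -0.2226, 0.0944]
tool_rot: [0.001, -0.001, 1.0, -0.0]
contact_force: [0.2, -0.5, -0.5]
gripper_width: 0.001
grasp_force: 0.0
t: 5.35
eef_pos: [0.4855, -0.3059, 0.1742]
tool_rot: [-0.0, 0.262, 0.965, -0.0]
contact_force: [0.9, 0.7, -0.8]
gripper_width: 0.601
grasp_force: 0.0
[[-0.865  0.501 -0.   ]
 [ 0.501  0.865  0.001]
 [ 0.001  0.    -1.   ]] [-0.02  0.42  0.61  1.89 -0.3   0.92  1.78]
```

View pics/c5.png

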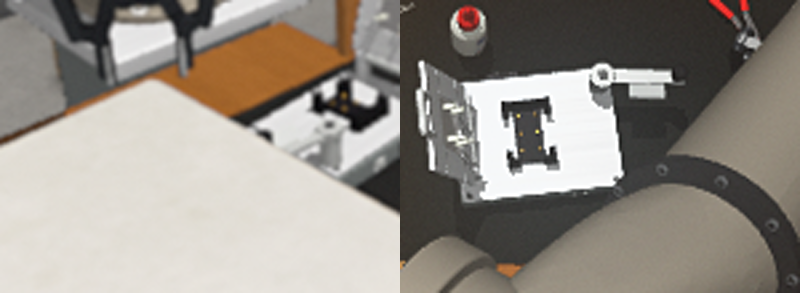

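```bash
python3 nudge.py '[[0.0036, -0.0443, 0, 0, 0.6], [0.0035, -0.0442, 0, 0, 0.6], [0, 0, 0.04, 0, 0.6], [0, 0, 0.04, 0, 0.6], [0, 0, 0.04, 0, 0.6], [0, 0, 0.03, 0, 0.6], [0, 0, 0.01, 0, 0.6], [0, 0, 0.006, 0, 0.6], [0, 0, 0, 0, 0.6], [0, 0, 0, 0, 0.6]]'; python3 -c "
from h import *
a=bot.read_camera('side');cv2.imwrite('pics/s2.png',a)"
```

```text
t: 6.45
eef_pos: [0.4361, -0.3786, 0.0097]
tool_rot: [0.001, 0.261, 0.965, -0.0]
contact_force: [0.4, -0.3, -0.7]
gripper_width: 0.599
grasp_force: 0.0
```

```bash
python3 nudge.py '[[0.001, 0, 0.003, 0, 0.6], [0, 0, 0.0025, 0, 0.6], [0, 0, 0, 0, 0.3], [0, 0, 0, 0, 0.3], [0, 0, 0, 0, 0.3], [0, 0, 0, 0, 0.3]]' 40
```

```text
t: 7.1
eef_pos: [0.4345, -0.3781, 0.0034]
tool_rot: [0.0, 0.261, 0.965, -0.0]
contact_force: [-0.4, 0.8, 6.6]
gripper_width: 0.399
grasp_force: 43.5
```

```bash
python3 nudge.py '[[0, 0, -0.015, 0, 0.3], [0, 0, -0.03, 0, 0.3], [0, 0, -0.04, -0.15, 0.3], [0, 0, -0.04, -0.15, 0.3], [0, 0, -0.04, -0.15, 0.3], [0, 0, -0.015, -0.15, 0.3], [0, 0, 0, -0.02, 0.3], [-0.0097, 0.0372, 0, 0, 0.3], [-0.0097, 0.0372, 0, 0, 0.3], [-0.0097, 0.0372, 0, 0, 0.3], [-0.0097, 0.0372, 0, 0, 0.3], [-0.0097, 0.0372, 0, 0, 0.3], [-0.0097, 0.0372, 0, 0, 0.3], [-0.0097, 0.0372, 0, 0, 0.3], [-0.0097, 0.0372, 0, 0, 0.3], [0, 0, 0, 0, 0.3], [0, 0, 0, 0, 0.3]]'; python3 - <<'E'
from h import *
a=bot.read_camera('side');cv2.imwrite('pics/s3.png',a)
o=bot.get_obs();M=R.from_quat(np.roll(o['tool_rot'],-1)).as_matrix();print(M.round(3),o['q'].round(2))
p=proj('side',o['eef_pos']);print(p, proj('side',[.4843,-.0747,.05]))
x,y=int(p[0])-40,int(p[1])-40
cv2.imwrite('pics/c6.png',cv2.resize(a[y:y+100,x:x+100],(600,600),interpolation=cv2.INTER_CUBIC));print(x,y)
E
```

```text
t: 8.8
eef_pos: [0.4837, -0.0733, 0.1819]
tool_rot: [-0.001, -0.046, 0.999, -0.0]
contact_force: [0.1, -0.4, -0.6]
gripper_width: 0.396
grasp_force: 40.1
[[-0.996 -0.089 -0.002]
 [-0.089  0.996 -0.   ]
 [ 0.002 -0.    -1.   ]] [-0.28  0.24  0.36  2.06 -0.11  0.86  1.8 ]
[310.35097985 175.83705541] [311.34854048 218.66242157]
270 135
```

View pics/c6.png

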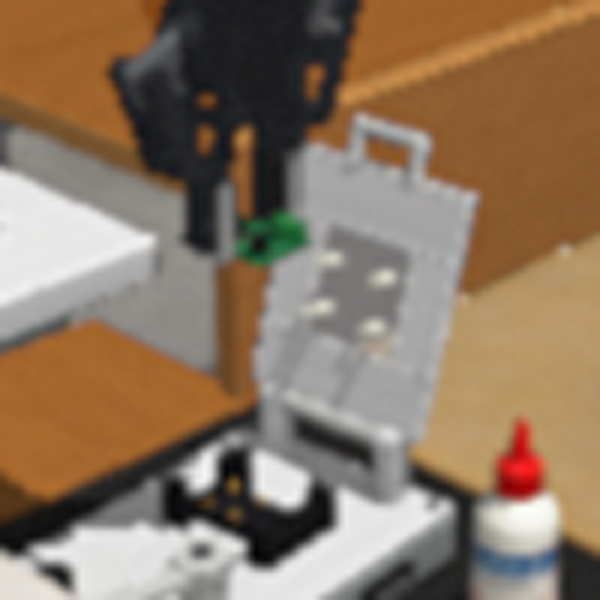

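```bash
python3 - <<'E'
from h import *
sd=cv2.imread('pics/s3.png'); o=bot.get_obs(); M=R.from_quat(np.roll(o['tool_rot'],-1)).as_matrix(); T=np.array(o['eef_pos'])
y5=np.radians(5.2); F=np.array([[np.cos(y5),-np.sin(y5)],[np.sin(y5),np.cos(y5)]])
for n,z in (("under",.0006),("top",.0096),("parts",.0136)):
    for a in(25,-25):
        for b in (17.5,-17.5):
            d=M@np.array([-a/1000,b/1000,0]); p=T+d+[0,0,z]; print(n,a,b,proj('side',p).round(1))
m=greens(sd)[160:190,300:330]; ys,xs=np.nonzero(m); xs+=300;ys+=160
for r in range(ys.min(),ys.max()+1): print(r,xs[ys==r].min(),xs[ys==r].max(),(ys==r).sum())
hsv=cv2.cvtColor(sd,cv2.COLOR_BGR2HSV); g=cv2.inRange(hsv,(10,80,60),(35,255,255))[205:235,295:330]
yy,xx=np.nonzero(g); print("gold",[(x+295,y+205,int(hsv[y+205,x+295,1])) for x,y in zip(xx,yy)])
exec(open("m.py").read().split("pv=")[0])
print([proj('side',[*w,.05]).round(1) for w in W])
E
```

```text
under 25 17.5 [321.9 176.1]
under 25 -17.5 [313.1 180.5]
under -25 17.5 [307.8 171. ]
under -25 -17.5 [298.9 175.2]
top 25 17.5 [321.9 172.9]
top 25 -17.5 [313.  177.4]
top -25 17.5 [307.7 167.9]
top -25 -17.5 [298.7 172.1]
parts 25 17.5 [321.9 171.5]
parts 25 -17.5 [313.  175.9]
parts -25 17.5 [307.7 166.6]
parts -25 -17.5 [298.7 170.7]
170 315 317 3
171 312 318 7
172 310 319 10
173 311 320 10
174 312 320 9
175 310 320 9
176 310 318 9
177 310 316 7
178 311 314 4
gold [(np.int64(295), np.int64(205), 186), (np.int64(296), np.int64(205), 187), (np.int64(297), np.int64(205), 184), (np.int64(298), np.int64(205), 186), (np.int64(299), np.int64(205), 187), (np.int64(300), np.int64(205), 182), (np.int64(301), np.int64(205), 186), (np.int64(302), np.int64(205), 181), (np.int64(303), np.int64(205), 180), (np.int64(304), np.int64(205), 171), (np.int64(305), np.int64(205), 159), (np.int64(306), np.int64(205), 146), (np.int64(307), np.int64(205), 109), (np.int64(295), np.int64(206), 187), (np.int64(296), np.int64(206), 186), (np.int64(297), np.int64(206), 188), (np.int64(298), np.int64(206), 187
[... 926 characters left out ...]
, (np.int64(296), np.int64(210), 117), (np.int64(308), np.int64(215), 166), (np.int64(309), np.int64(215), 172), (np.int64(308), np.int64(216), 153), (np.int64(309), np.int64(216), 153), (np.int64(304), np.int64(218), 146), (np.int64(305), np.int64(218), 129), (np.int64(304), np.int64(219), 132), (np.int64(309), np.int64(219), 111), (np.int64(308), np.int64(220), 142), (np.int64(309), np.int64(220), 142), (np.int64(308), np.int64(221), 131), (np.int64(309), np.int64(221), 139)]
nest [484.26193735 -74.64993388] yaw pins 5.1690940660153135 5.720575392350798
[array([318.3, 219.6]), array([314.4, 222.1]), array([313.1, 217.4]), array([309.2, 219.9]), array([308.8, 215.2]), array([304.4, 217.8])]
```

```bash
python3 - <<'E'
from h import *
sd=cv2.imread('pics/s3.png').astype(int)
for r in range(168,184): print(r,[int(2*sd[r,c,1]-sd[r,c,0]-sd[r,c,2]) for c in range(305,327)],[int(sd[r,c,1]) for c in range(305,327)])
E
```

```text
168 [0, 2, 2, 0, -11, -10, -7, -7, -2, -5, -6, -6, -3, -2, -1, 1, 1, 1, -1, 2, 1, 1] [49, 92, 124, 113, 86, 86, 75, 38, 24, 24, 22, 24, 56, 102, 126, 141, 161, 166, 164, 166, 164, 164]
169 [2, 2, 1, -1, -11, -8, -7, -8, -4, -5, 5, 16, 9, 2, -3, -1, -1, 1, 1, 0, 2, -1] [49, 92, 122, 113, 84, 86, 74, 40, 22, 23, 29, 39, 64, 106, 132, 148, 164, 167, 166, 164, 165, 163]
170 [0, 0, 2, 1, -3, -3, -5, -9, -2, 8, 39, 73, 69, 42, 17, 2, 1, -1, -1, 0, 1, -1] [49, 91, 124, 112, 79, 75, 68, 37, 26, 32, 54, 77, 96, 121, 141, 152, 165, 168, 166, 166, 167, 165]
171 [-1, 0, 3, 4, 12, 18, 22, 35, 35, 41, 72, 113, 124, 106, 65, 32, 11, -1, -2, -1, 0, -1] [51, 92, 124, 113, 73, 62, 64, 59, 56, 55, 75, 105, 123, 132, 138, 143, 156, 165, 167, 168, 165, 164]
172 [-2, 2, 2, 3, 11, 42, 68, 89, 88, 79, 86, 112, 129, 124, 106, 65, 27, 2, -2, -3, -3, -1] [55, 93, 124, 116, 70, 57, 79, 93, 90, 81, 80, 98, 113, 119, 119, 126, 148, 165, 171, 162, 145, 149]
173 [-1, 0, 2, -3, 3, 28, 55, 73, 73, 70, 78, 94, 109, 117, 115, 81, 30, 1, -2, -2, -3, -1] [51, 90, 124, 112, 70, 59, 76, 83, 80, 74, 74, 82, 92, 97, 102, 115
[... 1247 characters left out ...]
 1, 1, 3, 0, 0] [115, 78, 71, 77, 86, 92, 92, 92, 87, 92, 132, 163, 169, 168, 167, 165, 170, 168, 148, 126, 120, 120]
181 [-2, -8, -5, -4, -6, -6, -7, -7, -7, -13, -9, -3, -4, -1, 0, -1, 1, -1, -1, 0, -3, -2] [115, 79, 69, 77, 85, 92, 92, 90, 85, 95, 132, 164, 167, 168, 167, 167, 174, 168, 141, 120, 115, 117]
182 [-6, -7, -6, -6, -5, -5, -6, -6, -11, -12, -4, -2, -1, -3, 0, -2, -2, -1, -2, 0, -2, -1] [116, 82, 68, 75, 84, 89, 91, 88, 90, 112, 146, 164, 167, 167, 167, 165, 173, 164, 134, 119, 117, 119]
183 [-2, -6, -4, -4, -7, -5, -6, -4, -11, -11, -1, 0, 0, 0, -1, 1, -2, -3, -2, -2, -1, -1] [120, 83, 69, 73, 82, 90, 89, 89, 99, 138, 169, 170, 167, 167, 165, 165, 163, 149, 125, 115, 116, 117]
```

```bash
python3 nudge.py '[[-0.0005, -0.0015, 0.03, 0, 0.3], [0, 0, 0.03, 0, 0.3], [0, 0, 0.03, 0, 0.3], [0, 0, 0.02, 0, 0.3], [0, 0, 0.005, 0, 0.3], [0, 0, 0, 0, 0.3], [0, 0, 0, 0, 0.3]]'; python3 nudge.py '[[0, 0, 0.003, 0, 0.3], [0, 0, 0.003, 0, 0.3], [0, 0, 0, 0, 0.3], [0, 0, 0, 0, 0.3]]'
```

```text
t: 9.55
eef_pos: [0.4856, -0.0764, 0.0686]
tool_rot: [0.001, -0.045, 0.999, -0.0]
contact_force: [0.6, 0.5, -0.3]
gripper_width: 0.397
grasp_force: 40.1
t: 9.95
eef_pos: [0.4851, -0.0755, 0.0619]
tool_rot: [0.0, -0.046, 0.999, 0.0]
contact_force: [-0.4, 0.1, -0.8]
gripper_width: 0.391
grasp_force: 40.1
```

```bash
python3 nudge.py '[[0, 0, 0.003, 0, 0.3], [0, 0, 0.003, 0, 0.3], [0, 0, 0, 0, 0.3], [0, 0, 0, 0, 0.3]]'; python3 nudge.py '[[0, 0, 0.002, 0, 0.3], [0, 0, 0.002, 0, 0.3], [0, 0, 0, 0, 0.3], [0, 0, 0, 0, 0.3]]'
```

```text
t: 10.35
eef_pos: [0.4849, -0.0756, 0.0556]
tool_rot: [-0.0, -0.046, 0.999, 0.0]
contact_force: [-0.7, -0.2, -0.4]
gripper_width: 0.395
grasp_force: 40.1
t: 10.75
eef_pos: [0.4847, -0.0756, 0.0516]
tool_rot: [-0.0, -0.046, 0.999, 0.0]
contact_force: [-2.7, 0.9, -0.6]
gripper_width: 0.398
grasp_force: 40.1
```

```bash
python3 nudge.py '[[0, 0, 0.002, 0, 0.3], [0, 0, 0, 0, 0.3], [0, 0, 0, 0, 0.3]]'; python3 -c "
from h import *
a=bot.read_camera('side');cv2.imwrite('pics/s4.png',a)
cv2.imwrite('pics/c7.png',cv2.resize(a[170:245,270:370],(800,600),interpolation=cv2.INTER_CUBIC))"
```

```text
t: 11.05
eef_pos: [0.4848, -0.0755, 0.0496]
tool_rot: [-0.0, -0.046, 0.999, 0.0]
contact_force: [-1.7, -0.4, -1.3]
gripper_width: 0.396
grasp_force: 40.1
```

View pics/c7.png

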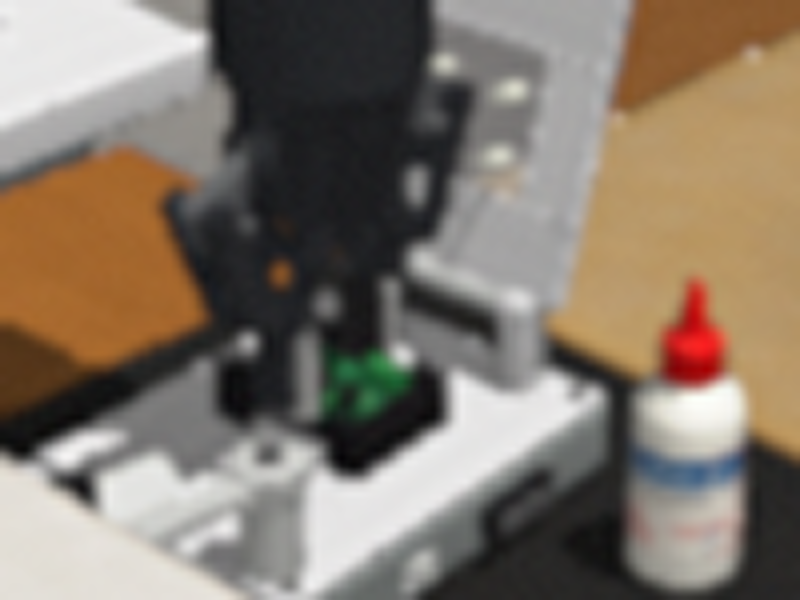

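```bash
python3 nudge.py '[[0, 0, 0.001, 0, 0.3], [0, 0, 0, 0, 0.3], [0, 0, 0, 0, 0.3]]'; python3 nudge.py '[[0, 0, 0, 0, 0.58], [0, 0, 0, 0, 0.58], [0, 0, 0, 0, 0.58], [0, 0, 0, 0, 0.58], [0, 0, -0.01, 0, 0.58], [0, 0, -0.03, 0, 0.58], [0, 0, -0.04, 0, 0.58], [0, 0, -0.04, 0, 0.58], [0, 0, -0.04, 0, 0.58], [0, 0, -0.04, 0, 0.58], [0, 0, 0, 0, 0], [0, 0, 0, 0, 0]]'
```

```text
t: 11.4
eef_pos: [0.4848, -0.0756, 0.049]
tool_rot: [-0.0, -0.046, 0.999, 0.0]
contact_force: [-2.8, 0.3, 5.5]
gripper_width: 0.394
grasp_force: 40.7
t: 12.6
eef_pos: [0.4855, -0.0756, 0.2501]
tool_rot: [0.001, -0.046, 0.999, 0.0]
contact_force: [-0.1, 0.4, -0.5]
gripper_width: 0.252
grasp_force: 0.0
```

```bash
python3 - <<'E'
from h import *
t=tri([("top",(297.8,212)),("side",(335.3,155))]); print("rod",t)
y=np.radians(5.2); c,s=np.cos(y),np.sin(y); n=np.array([.4843,-.0748])
h=n+62/1000*np.array([-s,c]); print("hinge",h)
d=t[:2]-h; ly=d@[-s,c]; lx=d@[c,s]; print("local",lx,ly,t[2]-.069,"ang",np.arctan2(t[2]-.069,-ly),np.hypot(ly,t[2]-.069))
print("bottle",onz("top",(316,178),.12),tri([("top",(315.6,176)),("side",(357.5,207))]))
a=bot.read_camera('top');cv2.imwrite('pics/t3.png',a);cv2.imwrite('pics/c8.png',cv2.resize(a[160:260,280:400],(720,600),interpolation=cv2.INTER_CUBIC))
E
```

```text
rod [0.47323727 0.02906087 0.20801018]
hinge [ 0.47868078 -0.01305517]
local -0.0016040253799808185 0.04243606731662107 0.13901017867609022 ang 1.867083773618301 0.14534321306775672
bottle [ 0.58279073 -0.01698981  0.12      ] [ 0.59447621 -0.01375774  0.10717434]
```

View pics/c8.png

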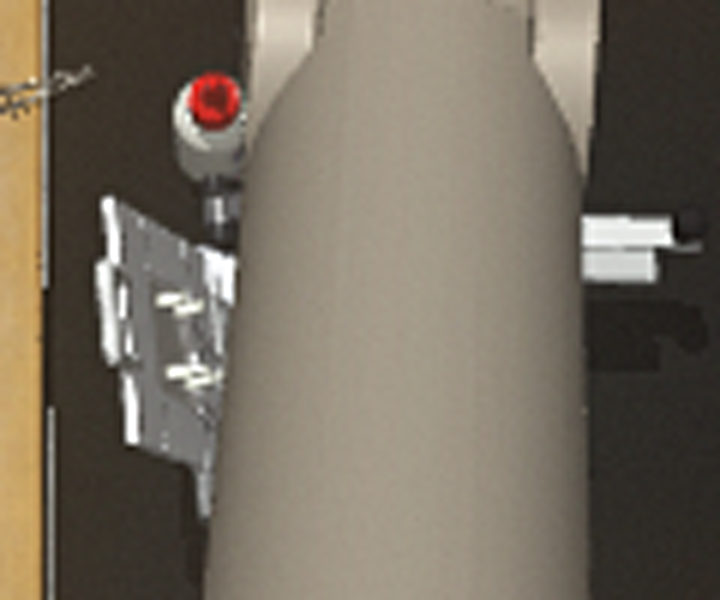

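```bash
python3 nudge.py '[[0, 0.03, -0.01, 0, 0], [0, 0.04, 0, 0, 0], [0, 0.04, 0, 0, 0], [0, 0.035, 0, 0, 0], [0, 0, 0.03, 0, 0], [0, 0, 0.03, 0, 0], [0, 0, 0.026, 0, 0], [0, 0, 0, 0, 0], [0, -0.01, 0, 0, 0], [0, -0.01, 0, 0, 0], [0, -0.01, 0, 0, 0], [0, 0, 0, 0, 0]]'; python3 nudge.py '[[0, -0.01, 0, 0, 0], [0, -0.01, 0, 0, 0], [0, -0.01, 0, 0, 0], [0, 0, 0, 0, 0]]'
```

```text
t: 13.85
eef_pos: [0.4754, 0.037, 0.1739]
tool_rot: [0.001, -0.044, 0.999, 0.0]
contact_force: [0.4, -0.3, -0.2]
gripper_width: 0.003
grasp_force: 0.0
t: 14.25
eef_pos: [0.4781, 0.0069, 0.1736]
tool_rot: [0.001, -0.044, 0.999, -0.0]
contact_force: [0.2, -0.7, 2.7]
gripper_width: -0.0
grasp_force: 0.8
```

```bash
python3 nudge.py '[[0, -0.0094, 0.0008, 0, 0], [0, -0.0094, 0.0008, 0, 0], [0, -0.0094, 0.0008, 0, 0], [0, -0.0097, 0.0038, 0, 0], [0, -0.0097, 0.0038, 0, 0], [0, -0.0097, 0.0038, 0, 0], [0, 0, 0, 0, 0]]'; python3 nudge.py '[[0, -0.0082, 0.0065, 0, 0], [0, -0.0082, 0.0065, 0, 0], [0, -0.0082, 0.0065, 0, 0], [0, -0.006, 0.0087, 0, 0], [0, -0.006, 0.0087, 0, 0], [0, -0.006, 0.0087, 0, 0], [0, 0, 0, 0, 0]]'
```

```text
t: 14.95
eef_pos: [0.4818, -0.0498, 0.1582]
tool_rot: [-0.001, -0.044, 0.999, -0.0]
contact_force: [0.4, 0.0, 0.6]
gripper_width: -0.001
grasp_force: 0.0
t: 15.65
eef_pos: [0.4853, -0.0914, 0.1119]
tool_rot: [-0.001, -0.045, 0.999, -0.0]
contact_force: [0.1, -0.5, -0.0]
gripper_width: -0.005
grasp_force: 0.0
```

```bash
python3 nudge.py '[[0, -0.0037, 0.0085, 0, 0], [0, -0.0037, 0.0085, 0, 0], [0, -0.001, 0.005, 0, 0], [0, -0.001, 0.004, 0, 0], [0, 0, 0, 0, 0]]'; python3 nudge.py '[[0, 0, 0.003, 0, 0], [0, 0, 0.002, 0, 0], [0, 0, 0, 0, 0]]'
```

```text
t: 16.15
eef_pos: [0.4868, -0.0998, 0.0868]
tool_rot: [-0.001, -0.045, 0.999, 0.0]
contact_force: [-1.1, -0.4, -0.6]
gripper_width: 0.003
grasp_force: 0.0
t: 16.45
eef_pos: [0.4872, -0.0996, 0.0823]
tool_rot: [-0.0, -0.046, 0.999, 0.0]
contact_force: [0.7, 0.2, 0.2]
gripper_width: 0.001
grasp_force: 0.0
```

```bash
for i in 1 2 3; do python3 nudge.py '[[0, 0, 0.002, 0, 0], [0, 0, 0, 0, 0]]' | sed -n 2,4p; done; python3 -c "
from h import *
a=bot.read_camera('side');cv2.imwrite('pics/s5.png',a)
cv2.imwrite('pics/c9.png',cv2.resize(a[170:245,270:370],(800,600),interpolation=cv2.INTER_CUBIC))"
```

```text
eef_pos: [0.4872, -0.0997, 0.0803]
tool_rot: [-0.0, -0.046, 0.999, 0.0]
contact_force: [-1.0, -0.3, 1.2]
eef_pos: [0.4872, -0.0997, 0.0782]
tool_rot: [-0.0, -0.046, 0.999, 0.0]
contact_force: [-0.4, 0.0, 0.6]
eef_pos: [0.4873, -0.0999, 0.0763]
tool_rot: [0.0, -0.046, 0.999, -0.0]
contact_force: [0.1, -0.2, 0.3]
```

View pics/c9.png

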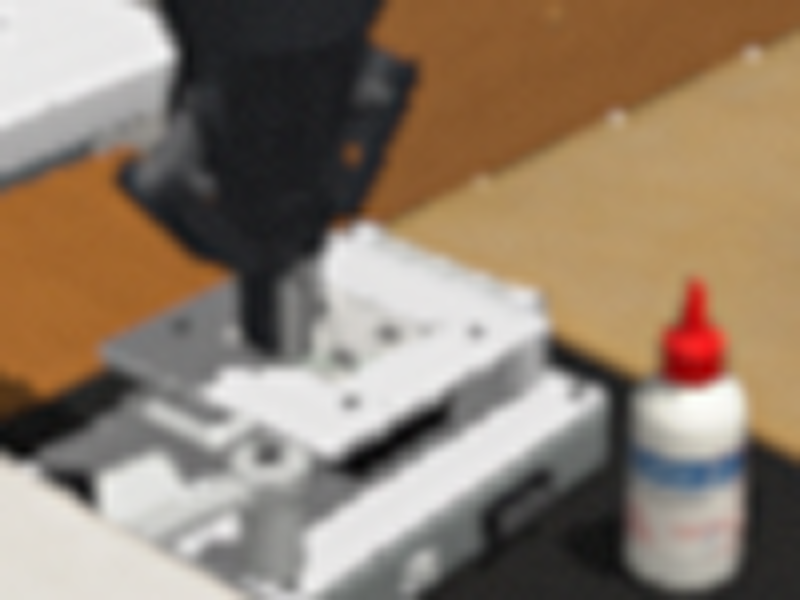

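```bash
for i in 1 2 3; do python3 nudge.py '[[0, 0, 0.002, 0, 0], [0, 0, 0, 0, 0]]' | sed -n 2,4p; done
```

```text
eef_pos: [0.4873, -0.0999, 0.0744]
tool_rot: [0.0, -0.045, 0.999, -0.0]
contact_force: [0.1, -0.6, 1.9]
eef_pos: [0.4873, -0.1, 0.0725]
tool_rot: [0.0, -0.045, 0.999, -0.0]
contact_force: [-1.3, -0.6, 4.8]
eef_pos: [0.4875, -0.1001, 0.0717]
tool_rot: [0.0, -0.045, 0.999, 0.0]
contact_force: [-5.9, 0.9, 20.0]
```

```bash
python3 nudge.py '[[0, 0, -0.01, 0, 0], [0, 0, -0.03, 0, 0], [0, 0, -0.04, 0, 0], [-0.0152, -0.0267, 0, 0, 0], [-0.0152, -0.0267, 0, 0, 0], [-0.0152, -0.0267, 0, 0, 0], [-0.0152, -0.0267, 0, 0, 0], [-0.0152, -0.0267, 0, 0, 0], [0, 0, 0, 0, 0], [0, 0, 0, 0, 0]]'; python3 - <<'E'
from h import *
for n in ("t2","t3"):
    im=cv2.imread(f"pics/{n}.png"); g=im[190:206,385:402].max(2)
    p0=(394.2,199.3) if n=="t2" else (395,198)
    k=onz("top",p0,.108); print(k, np.hypot(k[0]-.5352,k[1]+.1497), np.degrees(np.arctan2(k[1]+.1497,k[0]-.5352))-5.2+180)
    print(g)
E
```

```text
t: 18.7
eef_pos: [0.5747, -0.2259, 0.1498]
tool_rot: [-0.001, -0.045, 0.999, 0.0]
contact_force: [0.0, 0.6, -0.1]
gripper_width: -0.001
grasp_force: 0.0
[ 0.52334649 -0.22335713  0.108     ] 0.0746048163973619 75.65787796389762
[[ 51  48  48  49  50  50  52  54  49  52  49  51  46  48  50  54  50]
 [ 51  53  52  51  51  50  49  51  51  49  52  50  51  52  47  48  50]
 [ 52  54  52  49  50  50  50  50  49  51  50  49  49  50  51  48  47]
 [ 52  50  51  51  49  50  50  48  50  47  48  51  48  47  50  47  49]
 [ 48  48  48  47  48  51  50  50  47  49  44  45  49  47  50  50  48]
 [ 50  52  53  50  50  55  54  40  50  50  52  48  44  50  46  49  48]
 [136 136 137 135 132 133 124  36  53  50  55  48  46  45  51  49  49]
 [238 238 238 237 238 240 181  28  46  49  54  50  45  45  50  48  46]
 [230 230 229 229 229 230 184  27  39  48  49  46  43  50  52  48  50]
 [230 229 228 228 228 233 238  44  33  38  42  41  46  51  52  49  49]
 [226 225 226 226 228 231 233 114  53  55  74  79  46  50  47  50  48]
 [142 143 147 148  62  68  86  95 101 107 107  91  48  52  52  49  49]
 [208 209 209 214  7
[... 777 characters left out ...]
134 137 134 136 123  25  47  50  51  45  41  43  43  42  44]
 [240 241 240 240 240 243 186  23  41  45  47  41  34  40  46  44  44]
 [233 232 232 232 231 234 187  20  34  41  41  37  35  45  45  42  39]
 [231 231 230 231 231 235 243  40  27  26  36  33  39  45  45  43  44]
 [229 231 229 231 232 236 238 114  46  51  68  74  44  44  44  43  44]
 [142 143 146 152  57  65  86  93 100 107 105  91  41  44  46  43  46]
 [211 213 213 217  66  38  39  41  42  40  43  43  43  43  42  42  41]
 [209 211 210 216  72  39  43  45  43  44  45  47  48  45  43  44  44]
 [209 208 212 214 119  39  43  44  44  43  46  42  41  43  44  43  43]
 [208 209 210 216 117  40  46  46  44  46  43  45  45  44  41  43  44]]
```

```bash
python3 nudge.py '[[0, 0, 0.03, 0.1, 0], [0, 0, 0.025, 0.1, 0], [0, -0.005, 0, 0, 0], [0.015, 0, 0, 0, 0], [0.01, 0, 0, 0, 0], [0, 0, 0, 0, 0]]'; python3 nudge.py '[[0.0077, -0.0016, 0, 0.1, 0], [0.0077, -0.0016, 0, 0.1, 0], [0.0077, -0.0016, 0, 0.1, 0], [0.0077, -0.0016, 0, 0.1, 0], [0.0077, -0.0016, 0, 0.1, 0], [0, 0, 0, 0, 0]]'
```

```text
t: 19.3
eef_pos: [0.5485, -0.228, 0.0964]
tool_rot: [0.0, 0.054, 0.999, 0.0]
contact_force: [-0.4, -0.3, -0.7]
gripper_width: -0.003
grasp_force: 0.0
t: 19.9
eef_pos: [0.5109, -0.2237, 0.0961]
tool_rot: [0.0, 0.3, 0.954, 0.0]
contact_force: [-0.3, -0.2, 0.3]
gripper_width: -0.005
grasp_force: 0.0
```

```bash
python3 nudge.py '[[0.0077, -0.0016, 0, 0.1, 0], [0.0077, -0.0016, 0, 0.1, 0], [0.0077, -0.0016, 0, 0.1, 0], [0.0077, -0.0016, 0, 0.1, 0], [0, 0, 0, 0, 0]]';  python3 nudge.py '[[0.0077, -0.0016, 0, 0.1, 0], [0.0077, -0.0016, 0, 0.1, 0], [0, 0, 0, 0, 0]]'; python3 -c "
from h import *
a=bot.read_camera('side');cv2.imwrite('pics/s6.png',a)
cv2.imwrite('pics/c10.png',cv2.resize(a[170:245,260:360],(800,600),interpolation=cv2.INTER_CUBIC))"
```

```text
t: 20.4
eef_pos: [0.4847, -0.2071, 0.0958]
tool_rot: [0.0, 0.482, 0.876, 0.0]
contact_force: [0.0, 0.6, -0.6]
gripper_width: 0.006
grasp_force: 0.0
t: 20.7
eef_pos: [0.4745, -0.1953, 0.0956]
tool_rot: [0.0, 0.567, 0.824, 0.0]
contact_force: [0.4, 0.1, 0.5]
gripper_width: -0.001
grasp_force: 0.0
```

View pics/c10.png

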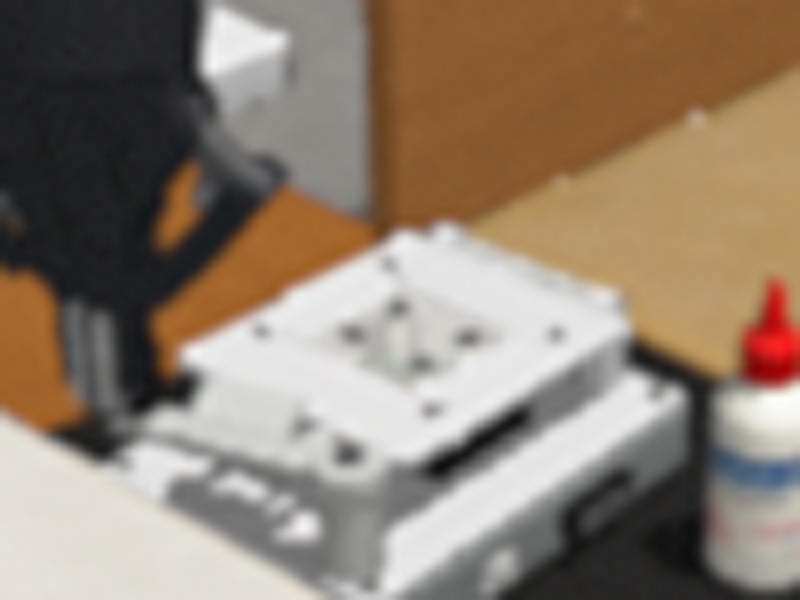

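```bash
python3 nudge.py '[[0.0077, -0.0016, 0, 0.1, 0], [0, 0, 0, 0, 0]]' | sed -n 2,4p; python3 nudge.py '[[0.0077, -0.0016, 0, 0.1, 0], [0, 0, 0, 0, 0]]'| sed -n 2,4p;  python3 nudge.py '[[0.0077, -0.0016, 0, 0.1, 0], [0, 0, 0, 0, 0]]'| sed -n 2,4p
```

```text
eef_pos: [0.47, -0.1886, 0.0953]
tool_rot: [-0.0, 0.607, 0.795, 0.0]
contact_force: [-0.2, 0.9, -0.7]
eef_pos: [0.4666, -0.1819, 0.0954]
tool_rot: [-0.0, 0.646, 0.763, 0.0]
contact_force: [0.6, -0.0, 0.6]
eef_pos: [0.464, -0.1757, 0.0957]
tool_rot: [0.001, 0.683, 0.73, -0.0]
contact_force: [-0.3, -2.2, 0.0]
```

```bash
for i in 1 2 3; do python3 nudge.py '[[0.003, 0, 0, 0, 0], [0, 0, 0, 0, 0]]' | sed -n '2p;4p'; done
```

```text
eef_pos: [0.464, -0.1752, 0.0959]
contact_force: [0.8, -10.3, -3.8]
eef_pos: [0.464, -0.1749, 0.0961]
contact_force: [1.6, -17.8, -7.3]
eef_pos: [0.464, -0.1745, 0.0963]
contact_force: [2.0, -25.9, -11.1]
```

```bash
python3 nudge.py '[[-0.01, 0, 0, 0, 0], [-0.03, 0, 0, 0, 0], [0, 0, -0.04, 0, 0], [0, 0, -0.05, 0, 0], [-0.04, 0, 0, 0, 0], [-0.04, 0, 0, 0, 0], [-0.04, 0, 0, 0, 0], [-0.04, 0, 0, 0, 0], [0, 0, 0, 0, 0], [0, 0, 0, 0, 0]]'; python3 - <<'E'
from h import *
t=bot.read_camera('top');cv2.imwrite('pics/t4.png',t);s=bot.read_camera('side');cv2.imwrite('pics/s7.png',s)
y=np.radians(5.2);c,s_=np.cos(y),np.sin(y)
def W(x,yy,z): return np.array([.4843+c*x-s_*yy,-.0748+s_*x+c*yy,z+.004])
for ph in (0,.1,.2,.3): print(ph,"knob top",proj('top',W(.045-.076*np.cos(ph),-.080-.076*np.sin(ph),.104)).round(1),"base",proj('top',W(.045-.076*np.cos(ph),-.080-.076*np.sin(ph),.074)).round(1))
print("pivot",proj('top',W(.045,-.08,.08)).round(1))
g=t.max(2)
print("cols 355..384");print("\n".join(str(r)+" "+" ".join("%3d"%v for v in g[r,355:385]) for r in range(195,240)))
E
```

```text
t: 22.95
eef_pos: [0.4747, -0.3661, 0.185]
tool_rot: [-0.001, 0.684, 0.729, 0.0]
contact_force: [0.2, -0.4, -0.7]
gripper_width: 0.003
grasp_force: 0.0
0 knob top [370.4 223. ] base [369.2 225.1]
0.1 knob top [373.2 222.6] base [372.  224.7]
0.2 knob top [376.  221.8] base [374.7 224. ]
0.3 knob top [378.7 220.8] base [377.4 223. ]
pivot [365.7 197.3]
cols 355..384
195  48  59  61  71  75  91  88 205 249 243 240 239 241 245 147  47  50  52  51  50  50  49  47  49  49  50  50  46  49  47
196  87 152 187 238 242 255 253 246 244 187 175 137 202 242 244 105  47  52  49  51  49  49  49  49  49  51  51  51  49  48
197 234 252 252 253 252 252 222 241 242 123 110 104 108 238 238 126  45  51  56  54  52  52  49  50  51  49  50  49  50  48
198 252 252 250 251 250 253 181 242 241 116 104 103 109 241 239 150  42  52  51  50  51  49  51  52  51  51  51  50  49  51
199 249 249 248 249 211 254 180 244 243 244  88 117 114 241 242 114  47  52  52  52  52  51  50  51  50  49  50  50  50  51
200 248 249 248 250 227 255  70 236 245 241 244 243 240 238 241  36  48  54  52  52  55  49  48  51  50  50  50 
[... 4147 characters left out ...]
 152 151 151 152 149 148 149 147 149 149 149 150 149 145 148 147 145 148 148 150
235 149 149 151 150 151 151 151 150 149 152 151 151 151 148 149 152 148 152 148 149 148 149 147 148 149 148 150 149 150 150
236 149 150 151 149 151 151 149 151 149 150 152 151 150 149 150 149 150 151 148 149 152 149 148 150 150 151 150 150 150 151
237 151 152 151 149 150 151 150 151 151 153 150 154 151 154 150 153 151 149 150 151 150 152 151 150 149 151 149 150 149 150
238 149 151 151 152 150 148 150 150 150 152 153 153 153 151 153 152 151 151 150 151 151 148 150 150 152 151 150 150 151 152
239 154 151 151 150 151 150 150 151 151 152 151 151 151 152 153 149 151 153 151 151 151 152 149 152 152 151 154 153 153 152
```

```bash
python3 - <<'E'
from h import *
a=cv2.imread('pics/s6.png',0).astype(np.float32);b=cv2.imread('pics/s7.png',0).astype(np.float32)
for n,(x,y,w,h) in dict(lidholes=(300,205,24,14),bottle=(350,205,16,36),plate=(322,215,24,24)).items():
    p=cv2.phaseCorrelate(cv2.resize(a[y:y+h,x:x+w],None,fx=4,fy=4),cv2.resize(b[y:y+h,x:x+w],None,fx=4,fy=4),None); print(n,np.array(p[0])/4,p[1])
y5=np.radians(5.2);c,s=np.cos(y5),np.sin(y5)
def L(th,r=.062,x=0): yy=.062-r*np.cos(th); return proj('side',[.4843+c*x-s*yy,-.0748+s*x+c*yy,.069+r*np.sin(th)])
print("expected shift .05->0:",L(0)-L(.05),"t",bot.get_obs()['t'])
E
```

```text
lidholes [-0.01344096 -0.01280122] 0.5073208965361118
bottle [-0.00212785 -0.00279894] 0.9382955130034437
plate [-0.00224704 -0.00026337] 0.8543025452850593
expected shift .05->0: [1.95797092e-04 9.70029004e-01] t 23.05
```

```bash
python3 - <<'E'
from h import *
S={k:cv2.imread(f'pics/{k}.png',0).astype(np.float32) for k in('s5','s6','s7')}
for c in (306,310,314,320,326,332):
    print(c,{k:[int(v) for v in S[k][214:234,c]] for k in S})
y5=np.radians(5.2);c,s=np.cos(y5),np.sin(y5)
for th in(0,.02,.05):
  for t in (.003,-.003):
    o=[]
    for r in (.124,.0):
        yy=.062-r*np.cos(th); x=.052; o.append(proj('side',[.4843+c*x-s*yy,-.0748+s*x+c*yy,.069+r*np.sin(th)+t]).round(1))
    print(th,t,o)
E
```

```text
306 {'s5': [121, 147, 211, 233, 232, 229, 228, 230, 231, 228, 204, 189, 197, 205, 204, 186, 159, 142, 128, 131], 's6': [176, 180, 204, 226, 231, 231, 229, 229, 229, 230, 227, 214, 204, 204, 204, 187, 164, 147, 132, 131], 's7': [179, 180, 194, 221, 231, 233, 231, 229, 231, 231, 227, 216, 204, 204, 204, 187, 160, 143, 129, 132]}
310 {'s5': [181, 177, 183, 205, 226, 231, 231, 229, 229, 229, 232, 234, 197, 129, 96, 107, 116, 116, 116, 115], 's6': [196, 179, 173, 182, 205, 225, 231, 231, 230, 230, 229, 232, 231, 190, 134, 114, 116, 117, 114, 115], 's7': [201, 182, 175, 180, 197, 224, 232, 233, 231, 230, 230, 232, 233, 216, 167, 127, 116, 117, 116, 116]}
314 {'s5': [172, 167, 196, 226, 227, 193, 171, 213, 231, 230, 196, 132, 64, 17, 15, 51, 99, 133, 177, 220], 's6': [193, 173, 182, 216, 231, 228, 188, 167, 213, 232, 231, 200, 137, 66, 22, 49, 96, 125, 171, 215], 's7': [195, 173, 170, 198, 226, 228, 212, 182, 205, 228, 233, 225, 175, 101, 40, 47, 96, 127, 173, 214]}
320 {'s5': [229, 231, 231, 230, 230, 233, 227, 180, 107, 40, 10, 35, 79, 119, 173, 216, 229, 228, 228, 230], 's6': [226, 231, 
[... 477 characters left out ...]
229, 229, 231, 232, 226, 193, 158]}
332 {'s5': [184, 139, 117, 114, 116, 116, 143, 202, 230, 229, 228, 229, 231, 226, 196, 159, 129, 92, 51, 38], 's6': [200, 154, 119, 113, 115, 116, 134, 175, 218, 228, 228, 229, 230, 225, 194, 158, 128, 90, 53, 38], 's7': [193, 148, 121, 116, 117, 118, 133, 175, 220, 229, 229, 231, 231, 226, 195, 159, 130, 92, 52, 38]}
0 0.003 [array([310.3, 228. ]), array([339.7, 209.3])]
0 -0.003 [array([310.4, 229.9]), array([339.7, 211.2])]
0.02 0.003 [array([310.3, 227.2]), array([339.7, 209.3])]
0.02 -0.003 [array([310.4, 229.1]), array([339.7, 211.2])]
0.05 0.003 [array([310.3, 225.9]), array([339.7, 209.3])]
0.05 -0.003 [array([310.4, 227.9]), array([339.7, 211.2])]
```

```bash
python3 -c "
from station import bot
print(bot.hand_in())"
```

```text
the job is handed in; nothing more can be done
None
```

I handed the job in at about 23 s: the larger board is in the nest with its header at the open end, and by my image measurements the lid is shut and the lever home (the judge's verdict was not shown). I viewed 12 pictures, over the limit of 10.

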